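# Load the last vial and latch the incubator

## Task

Load the incubator: stand the sample vial that is still on the worktop upright on the incubator's pulled-out tray, beside the two vials already there, and let go of it. Then slide the tray fully home, and with the tray home push the glazed door shut until it snaps into its roller catch and stays shut by itself. All three vials must stay standing, and the other things on the worktop stay where they are.

Things in the scene. Friction and masses are not known exactly. Their poses are not given: they have to be found in the camera images.
- vial: the sample vial to load: 20 ml glass vial with a white screw cap, the only vial standing on the worktop (right of the incubator); upright cylinder 27 mm in diameter, 58 mm tall (cap: top 11 mm, 26 mm in diameter). Origin: centre of its underside, z up
- tray_vial_a: white-capped vial of the same size already standing on the tray (left half). Origin: centre of its underside
- tray_vial_b: blue-capped vial of the same size already standing on the tray (right half). Origin: centre of its underside
- incubator: fixed white bench incubator, 200 mm deep (x), 260 wide (y), 275 tall. Origin: centre of its underside; +x to its back, +y to its left as the robot sees it. Front plane x = -100 mm; chamber opening y -108 to 108, z 32 to 222 mm; the head above it (z 222 to 275, controls) is flush with the front plane, so near it the tool must lean back toward the robot
- tray (a joint): slide of the aluminium tray, m: 0 = fully home against its stop, grows as it is pulled out toward the robot (up to 0.12); starts pulled out; 2 N of friction. Tray 155 mm deep, 196 mm wide; walls 3 mm thick, sides and rear 14 mm, front 26 mm high. Home, its front wall is 8 mm behind the incubator's front plane
- tray_floor (a point): centre of the tray's floor (upper surface, 50 mm above the worktop), moves with the tray; axes as the incubator's. Inner floor: x -74 to 74 mm, y -95 to 95 mm from here. Pulled out, only the front part (most negative x) lies in front of the incubator
- tray_front (a point): middle of the outer face of the tray's front wall, 61 mm above the worktop (wall spans 47 to 73 mm); push here toward the incubator's +x to slide the tray home
- door (a joint): hinge of the glazed door, rad: 0 = shut and seated in the catch, grows as it opens (up to 2.0); starts wide open. Vertical axis on the incubator's left (+y) front edge; swings out toward the robot. Pushed softly it stops at about 0.06 against sprung rollers; about 10 N at door_push takes it over them, then it snaps shut and is held
- door_hinge (a point): point on the door's vertical hinge axis at mid-height of the door (127 mm above the worktop); in the incubator's frame x = -106, y = 131 mm; axes turn with the door and equal the incubator's when the door is shut
- door_rail (a point): middle of the outer face of the door's top rail, 130 mm from the hinge axis, 210 mm above the worktop (16 mm below the door's top edge); x axis points into the door (push direction), y toward the hinge. While the door stands wide open it is easier to start it moving here, from outside, than at its free edge
- door_push (a point): outer face of the door's frame near its free edge, 241 mm from the hinge axis, 180 mm above the worktop (shut: 22 mm before the front plane, incubator y = -110 mm); x axis = push direction, y toward the hinge. Panel 252 mm wide, 19 thick, 28 to 226 mm above the worktop; a vertical bar handle stands 30 mm out from the face below this place, 55 to 145 mm above the worktop
- dropper_bottle: bystander: small amber dropper bottle, 33 mm wide, 102 mm tall, near the right side of the incubator; origin at its underside
- stopper: bystander: brown rubber stopper, 35 mm wide, 26 mm tall; origin at its underside
- refractometer: bystander: flat hand-size instrument, 112 x 56 x 31 mm; origin at its underside
- tweezers: bystander: steel tweezers lying flat, 126 mm long, 9 mm high; origin at the underside
There are look-alikes about, which are no part of the job. What is shaped like the tray_vial_a but purple is not meant.

How it is judged:
By the outcome, as a careful person would: the job done as asked, in the order asked, and still so for the second after the job is handed in, with the robot touching nothing.
It also fails if it takes over 61 s, if anything falls off the work surface, if the arm or the gripper's body presses on something with over 40 N, if the wrist force passes 120 N, or if a joint passes its speed limit or range.

## Robot

A 7-joint arm with a two-finger parallel gripper is mounted at the origin on a cart in front of the work surface, level with it; the furniture and walls round the work are solid. World frame = base frame: x ahead of the robot, y to its left, z up, the work surface at z = 0. Lengths are in m, angles in rad, forces in N, time in s.
With the tool pointing down it reaches from about 0.425 to 0.875 m from the base axis. Payload 4.7 kg.
Tool frame: the origin (TCP) lies at the very end of the fingers, on their centre line; the grasp point (between the pads) lies 19 mm behind it; z points along the fingers, y is the direction in which the jaws open and shut (so a half turn about z gives the same grasp; the last joint's range is limited). The gripper opens to 85 mm and grips with 20 to 120 N. Pads are 22 mm wide; open, the fingers measure 114 mm over their backs; the gripper's body (76 mm by 85 mm) begins 54 mm behind the grasp point. The pads swing forward as they close: fully open they stand 13 mm farther back than shut.
Start: joints at [1.255, 0.321, -0.07, 1.45, 0.023, 1.371, -0.057], TCP at [0.21, -0.615, 0.209] pointing down, gripper open.
Joint ranges: [-2.86, 2.86], [-0.3, 2.09], [-1.38, 1.24], [0.06, 2.45], [-1.56, 4.7], [0.09, 2.05], [-2.69, 2.69]. Speed limits (rad/s): [2.57, 2.57, 3.14, 3.14, 3.14, 3.14, 3.14].

## Interface

Orientations are given as a rotation vector (axis times angle).
In Python, from cell import ctrl, grab_frame, camera_params, finish_job gives the robot as it stands. Calls block until the motion is done:
- ctrl.movep(position, orientation): joint-space move of the TCP to a pose.
- ctrl.line_to(position, rotation=None, speed=0.15, force_limit=None): straight line of the TCP; rotation=None keeps the orientation; speed is the mean speed in m/s. With force_limit (N) it stops when the force on the tool has changed by that much, and returns True; else False.
- ctrl.move_j(angles): joint-space move.
- ctrl.ungrasp() and ctrl.close(f_grip=None): open the fingers fully, or close them until they stop; f_grip is the grip in N (None keeps the last).
- ctrl.dwell(seconds).
- ctrl.inverse_kinematics(position, orientation): joint angles nearest the present ones, or None.
- ctrl.sense(): the state.
- grab_frame(name): name is "scene" or "top"; returns (picture, depth): 384x512x3 uint8, blue, green, red; 384x512 float32, m along the optical axis (not along the pixel's ray), 0 where there is no reading.
- camera_params(name): a dict with "vertical_fov" (degrees; the focal length in pixels is half the picture's height over the tangent of half this angle, whatever the lens; pixels are square), "cx", "cy" (the principal point, pixels), "dist_coeffs" ([k1, k2, p1, p2, k3] as OpenCV has them; the pictures are not rectified), "world_from_camera" (4x4, takes a point from camera to world coordinates). Camera axes: x right, y up, looking along -z (the intrinsics and any distortion apply to the point x, -y, -z); pixel columns grow to the right and rows downward; lengths in m; the calibration is good to about 2 mm. A picture is of the moment at which its call begins. camera_params takes no time and is no camera call.
A pose or a line that the arm cannot do raises ctrl.MotionError and nothing moves.
- finish_job(): hands the job in, once; it reports no verdict.
The state is a dict: "t": time; "joint_positions": joint angles; "qd": joint speeds; "effort": joint torques, N m; "tool_pos": TCP position; "eef_rot": TCP orientation; "force": force on the tool from outside, world axes, zero at the start; "torque": the same for the moment, N m; "gripper_width": opening from 0.0 (shut) to 1.0 (fully open).
Only numpy, scipy, OpenCV 4.12 (cv2) and the standard library are available. Lean on these libraries where they do the work, as an engineer would, in place of code of your own. Each camera call takes 0.05 s, during which the arm holds its last target. There are 200 camera calls.

## Working session

There is one attempt and no reset: what is moved stays moved. The work goes in short steps, each a Python script; the robot and the scene stay as the last script left them, time stands still between calls to the robot, and variables do not carry over. Pictures are saved under pics/ and viewed, about 8 in all and at most 12, crops included, and the job is handed in when it is done.

```bash
mkdir -p pics; ls
cat > h.py <<'E'
import numpy as np, cv2
from cell import ctrl, grab_frame, camera_params, finish_job
from scipy.spatial.transform import Rotation as R
def cam(n):
    p=camera_params(n); f=192/np.tan(np.radians(p["vertical_fov"])/2)
    K=np.array([[f,0,p["cx"]],[0,f,p["cy"]],[0,0,1.]]); return K,np.array(p["dist_coeffs"],float),np.array(p["world_from_camera"])
def cloud(n,depth):
    K,d,T=cam(n); h,w=depth.shape
    u,v=np.meshgrid(np.arange(w),np.arange(h))
    q=cv2.undistortPoints(np.stack([u,v],-1).reshape(-1,1,2).astype(float),K,d).reshape(h,w,2)
    P=np.stack([q[...,0]*depth,-q[...,1]*depth,-depth],-1)
    W=P@T[:3,:3].T+T[:3,3]; W[depth<=0]=np.nan; return W
def ray(n,uv,z):
    K,d,T=cam(n); q=cv2.undistortPoints(np.array([[uv]],float),K,d)[0,0]
    r=T[:3,:3]@np.array([q[0],-q[1],-1]); o=T[:3,3]; return o+r*(z-o[2])/r[2]
def proj(n,p):
    K,d,T=cam(n); c=T[:3,:3].T@(np.array(p)-T[:3,3]); 
    return cv2.projectPoints(np.array([[c[0],-c[1],-c[2]]]),np.zeros(3),np.zeros(3),K,d)[0][0,0]
E
python3 - <<'E'
from h import *
for n in("scene","top"):
    a,d=grab_frame(n); cv2.imwrite(f"pics/{n}0.png",cv2.resize(a,(800,600))); np.savez(f"pics/{n}0.npz",a=a,d=d)
    K,dd,T=cam(n); print(n,K[0,0],dd,T.round(3),(d>0).mean())
print(ctrl.sense())
E
```

```text
pics
scene 362.64057705716436 [-0.06321488  0.          0.          0.          0.        ] [[-0.039  0.451 -0.892 -0.355]
 [-0.999  0.004  0.046  0.021]
 [ 0.024  0.892  0.45   0.584]
 [ 0.     0.     0.     1.   ]] 0.9959920247395834
top 362.49108202696516 [0.02756736 0.         0.         0.         0.        ] [[-0.405  0.704 -0.583 -0.021]
 [-0.914 -0.321  0.248  0.199]
 [-0.012  0.633  0.774  0.838]
 [ 0.     0.     0.     1.   ]] 0.996002197265625
{'t': 0.1, 'joint_positions': array([ 1.25511862,  0.32174726, -0.07009814,  1.45157081,  0.02263417,
        1.37077008, -0.05692652]), 'qd': array([-0.00034076, -0.00326733,  0.00119703, -0.00283845, -0.00020444,
        0.00071937,  0.00043796]), 'effort': array([-9.97081543e-05, -4.94876683e+01, -3.83954728e-01, -3.15213025e+01,
        1.28126584e-02,  7.43493321e-03,  2.24450901e-05]), 'tool_pos': array([ 0.21027305, -0.61450297,  0.20782511]), 'eef_rot': array([-3.09733788e+00, -5.15429756e-01,  6.27868823e-04]), 'force': array([-0.33546986,  0.6024383 ,  0.31113039]), 'torque': array([-0.02393993, -0.03338855, -0.00171056]), 'gripper_width': 0.9945544618442659}
```

View pics/scene0.png

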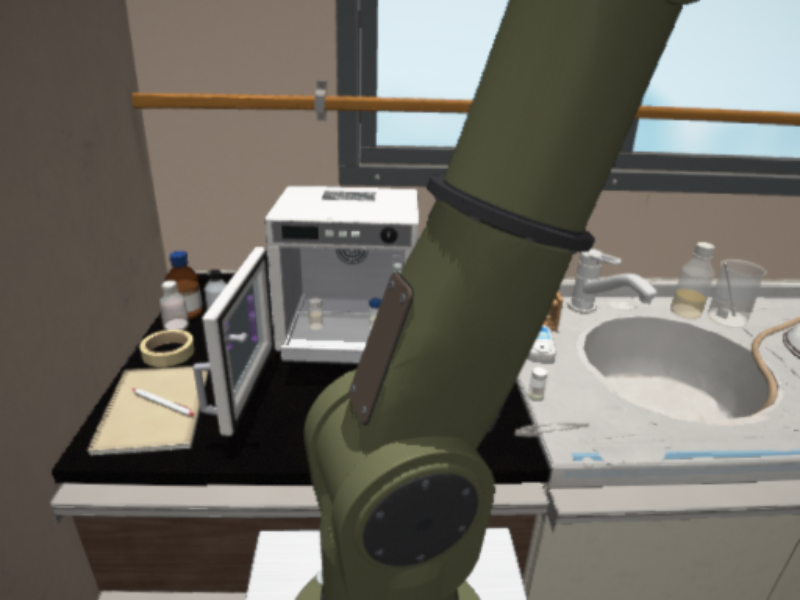

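View pics/top0.png

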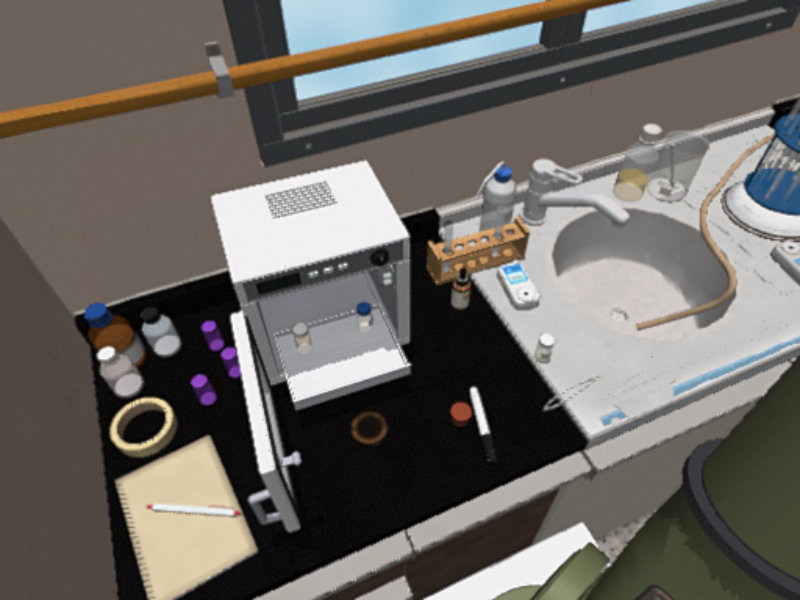

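The top view shows the vial at (544,347), tray vials at (302,337) and (363,315), the incubator top around (310,215), and the door wide open from (240,320) to (290,520). The bystanders are the stopper (461,413), tweezers (570,392), dropper (461,288) and refractometer (518,285). A pen lies near (482,420), and the purple vials are decoys. Next I measure from the depth.

```bash
cat > m.py <<'E'
from h import *
z=np.load("pics/top0.npz"); a,d=z["a"],z["d"]; W=cloud("top",d); s=1/1.5625
def at(u,v,r=1): 
    u,v=int(u*s),int(v*s); return np.nanmedian(W[v-r:v+r+1,u-r:u+r+1].reshape(-1,3),0)
# incubator top
m=(abs(W[...,2]-.275)<.006)&(W[...,0]>.4)&(W[...,1]<.3)&(W[...,1]>-.4)
n,l,st,c=cv2.connectedComponentsWithStats(m.astype(np.uint8)); k=1+st[1:,4].argmax(); P=W[l==k][:,:2].astype(np.float32)
r=cv2.minAreaRect(P); print("inc",r,np.median(W[l==k][:,2])); print(cv2.boxPoints(r).round(4))
def comp(name,u,v,zlo,zhi,rad):
    p=at(u,v); q=W[(np.hypot(W[...,0]-p[0],W[...,1]-p[1])<rad)&(W[...,2]>zlo)&(W[...,2]<zhi)]
    print(name,p.round(3),len(q),q.min(0).round(4),q.max(0).round(4),((q.min(0)+q.max(0))/2).round(4))
comp("vial",544,341,.02,.08,.035); comp("vialcap",544,338,.054,.07,.03)
comp("a cap",302,328,.1,.12,.03); comp("b cap",363,308,.1,.12,.03)
comp("dropper",461,285,.03,.12,.04); comp("stopper",461,411,.012,.04,.04);comp("refr",518,285,.015,.05,.08)
for n,u,v in[("traywall",350,385),("traywallL",292,398),("traywallR",409,367),("doortop far",237,320),("doortop near",285,525),("tweez",545,408),("tw2",598,378),("pen",475,390),("pen2",490,458),("rack",430,265),("rack2",525,235),("floor",345,360)]: print(n,at(u,v).round(3))
m=(abs(W[...,2]-.226)<.008)&(W[...,0]>.2)&(W[...,0]<.75)&(W[...,1]>.05)&(W[...,1]<.35)
q=W[m]; print("door top",len(q),q.min(0),q.max(0)); print(cv2.boxPoints(cv2.minAreaRect(q[:,:2].astype(np.float32))))
m=(abs(W[...,2]-.073)<.004)&(W[...,0]>.4)&(W[...,0]<.6)&(abs(W[...,1]-.05)<.16)
q=W[m]; print("tray front top",len(q),q.min(0),q.max(0)); print(cv2.boxPoints(cv2.minAreaRect(q[:,:2].astype(np.float32))))
E
python3 m.py
```

```text
inc ((0.6460358500480652, 0.06425607949495316), (0.2583989202976227, 0.20396648347377777), 86.27527618408203) 0.27665171933595023
[[ 0.5359 -0.058 ]
 [ 0.7394 -0.0713]
 [ 0.7562  0.1866]
 [ 0.5527  0.1998]]
vial [ 0.419 -0.256  0.061] 147 [ 0.4057 -0.2752  0.0212] [ 0.4322 -0.248   0.0629] [ 0.419  -0.2616  0.0421]
vialcap [ 0.425 -0.26   0.06 ] 64 [ 0.4083 -0.2752  0.0544] [ 0.4322 -0.2497  0.0629] [ 0.4202 -0.2625  0.0587]
a cap [0.58  0.118 0.11 ] 77 [0.5645 0.1112 0.1005] [0.5882 0.135  0.1137] [0.5763 0.1231 0.1071]
b cap [0.578 0.012 0.109] 72 [5.646e-01 1.000e-04 1.003e-01] [0.5891 0.0235 0.1121] [0.5768 0.0118 0.1062]
dropper [ 0.585 -0.184  0.07 ] 192 [ 0.5773 -0.2037  0.0303] [ 0.6069 -0.1719  0.1024] [ 0.5921 -0.1878  0.0664]
stopper [ 0.37  -0.074  0.029] 244 [ 0.3352 -0.1137  0.012 ] [ 0.3929 -0.0558  0.0309] [ 0.3641 -0.0848  0.0215]
refr [ 0.574 -0.303  0.028] 504 [ 0.5256 -0.3435  0.015 ] [ 0.6356 -0.2755  0.0353] [ 0.5806 -0.3095  0.0252]
traywall [0.466 0.079 0.072]
traywallL [0.526 0.171 0.003]
traywallR [ 0.46  -0.019  0.075]
doortop far [0.533 0.21  0.228]
doortop near [0.319 0.242 0.006]
tweez [ 0.33  -0.21   0.004]
tw2 [ 0.345 -0.328  0.006]
pen [ 0.405 -0.119  0.015]
pen2 [ 0.286 -0.078  0.015]
rack [ 0.69  -0.172  0.033]
rack2 [ 0.652 -0.361  0.069]
floor [0.53  0.068 0.052]
door top 1400 [0.29614239 0.05004912 0.21814579] [0.55925532 0.23978178 0.23397101]
[[0.28940505 0.22533728]
 [0.54724425 0.0496789 ]
 [0.6227742  0.16054507]
 [0.36493498 0.33620346]]
tray front top 233 [ 0.45779025 -0.05619115  0.06906879] [0.5993589  0.20708467 0.0769949 ]
[[ 0.42919117  0.19602998]
 [ 0.4641803  -0.06640268]
 [ 0.6004575  -0.04823336]
 [ 0.5654684   0.2141993 ]]
```

```bash
cat >> h.py <<'E'
yaw=np.arctan2(-.0133,.2035); O=np.array([.646,.0643,0]); Ri=R.from_euler('z',yaw).as_matrix()
def w2i(p): return (np.asarray(p)-O)@Ri
def i2w(p): return O+Ri@np.asarray(p,float)
def tool(heading,tilt,flip=0):
    """fingers point down, tilted so they point toward heading (rad, world); jaws horizontal, across heading"""
    h=np.array([np.cos(heading),np.sin(heading),0]); z=np.sin(tilt)*h+np.cos(tilt)*np.array([0,0,-1.])
    y=np.cross([0,0,1.],h)*(-1 if flip else 1); x=np.cross(y,z); return R.from_matrix(np.stack([x,y,z],1)).as_rotvec()
E
python3 - <<'E'
from h import *
z=np.load("pics/top0.npz"); W=cloud("top",z["d"]); I=w2i(W)
sel=lambda *b: I[np.all([(I[...,i]>lo)&(I[...,i]<hi) for i,(lo,hi) in enumerate(b)],0)]
q=sel((-.24,-.13),(-.08,.08),(.055,.068)); print("tray front face x",len(q),np.percentile(q[:,0],[5,25,50,75,95]).round(4))
q=sel((-.24,-.13),(-.12,.12),(.069,.08)); print("wall top",len(q),np.percentile(q[:,0],[5,50,95]).round(4),q[:,1].min(),q[:,1].max())
q=sel((-.15,-.09),(-.1,.1),(.23,.27)); print("head front",len(q),np.percentile(q[:,0],[5,50,95]))
q=sel((-.36,-.12),(.09,.25),(.216,.234)); print("door top",len(q),q.min(0),q.max(0))
r=cv2.minAreaRect(q[:,:2].astype(np.float32)); print(cv2.boxPoints(r))
for n,p in dict(a=(.5763,.1231,.1),b=(.5768,.0118,.1),v=(.419,-.2616,0)).items(): print(n,w2i(p).round(4))
for t in (.35,.5,.7):
  for f in(0,1):
    for nm,p in dict(pick=(.419,-.2616,.03),hi=(.419,-.2616,.13),place=i2w((-.145,0,.08)),placehi=i2w((-.145,0,.2)),push=i2w((-.2,0,.06)),push2=i2w((-.09,0,.06)),dp=i2w((-.122,-.11,.18))).items():
      j=ctrl.inverse_kinematics(p,tool(yaw,t,f)); print(t,f,nm,None if j is None else np.round(j,2))
E
```

```text
tray front face x 180 [-0.1822 -0.1811 -0.1807 -0.1801 -0.1792]
wall top 201 [-0.1827 -0.1809 -0.1782] -0.09889354445130215 0.09663528134838922
head front 1070 [-0.10763024 -0.09947713 -0.09735235]
door top 1210 [-0.35996394  0.12427054  0.21606011] [-0.1206907   0.15256885  0.23073131]
[[-0.36028892  0.13067767]
 [-0.1207431   0.12401253]
 [-0.1201176   0.14649373]
 [-0.35966343  0.15315887]]
a [-0.0734  0.0541  0.1   ]
b [-0.0656 -0.0569  0.1   ]
v [-0.2053 -0.34    0.    ]
0.35 0 pick [ 0.92 -0.02 -0.27  2.28 -0.35  0.61  2.42]
0.35 0 hi [ 0.91 -0.17 -0.24  2.18 -0.31  0.86  2.35]
0.35 0 place [ 0.7  -0.14 -0.92  2.23 -0.02  0.67  1.28]
0.35 0 placehi [ 0.01 -0.24 -0.26  2.09  0.05  0.95  1.23]
0.35 0 push [ 0.63 -0.28 -0.87  2.35 -0.18  0.64  1.37]
0.35 0 push2 [ 0.62  0.08 -0.88  2.13  0.29  0.64  1.06]
0.35 0 dp [ 0.61 -0.22 -0.53  2.1  -0.15  0.89  1.65]
0.35 1 pick [ 1.   -0.01 -0.34  2.28 -0.35  0.61 -0.72]
0.35 1 hi [ 1.02 -0.17 -0.34  2.18 -0.34  0.86 -0.77]
0.35 1 place [ 1.07 -0.25 -1.22  2.22 -0.25  0.68 -1.65]
0.35 1 placehi [ 0.24 -0.25 -0.45  2.09 -0.02  0.95 -1.84]

[... 347 characters left out ...]
ne
0.5 0 push None
0.5 0 push2 [ 0.36 -0.02 -0.64  2.27  0.35  0.44  0.95]
0.5 0 dp None
0.5 1 pick [ 1.05 -0.06 -0.3   2.38 -0.69  0.52 -0.34]
0.5 1 hi [ 1.09 -0.24 -0.31  2.28 -0.57  0.77 -0.51]
0.5 1 place [ 0.61 -0.26 -0.86  2.35 -0.07  0.49 -1.86]
0.5 1 placehi None
0.5 1 push None
0.5 1 push2 [ 1.06 -0.02 -1.3   2.25  0.32  0.43 -2.15]
0.5 1 dp None
0.7 0 pick None
0.7 0 hi None
0.7 0 place None
0.7 0 placehi None
0.7 0 push None
0.7 0 push2 [ 0.87 -0.13 -1.16  2.41  0.81  0.18  0.42]
0.7 0 dp None
0.7 1 pick None
0.7 1 hi [ 1.14 -0.29 -0.24  2.42 -0.95  0.71 -0.09]
0.7 1 place None
0.7 1 placehi None
0.7 1 push None
0.7 1 push2 [ 1.08 -0.22 -1.33  2.41  0.29  0.13 -2.23]
0.7 1 dp None
```

```bash
cat >> h.py <<'E'
TL=.35; F=1; rot=tool(yaw,TL,F); tz=R.from_rotvec(rot).apply([0,0,1])
def tcp_for_grasp(p): return np.asarray(p)+.019*tz
H=np.array([-.106,.131,0])
def door_pt(th,r,z,gap=0):
    c=R.from_euler('z',-th); return i2w(H+c.apply([-.016-.011-gap,-r,0])+[0,0,z-.004])
E
python3 - <<'E'
from h import *
for th in (1.6,1.3,1.0,.7,.4,.2,0):
  for r,z in((.13,.2),(.2,.195),(.241,.18)):
    o=[]
    for f in(0,1):
      for t in(.2,.35):
        j=ctrl.inverse_kinematics(door_pt(th,r,z),tool(yaw-th,t,f)); o.append(None if j is None else float(round(j[6],2)))
    print(th,r,o)
g=tcp_for_grasp((.419,-.2616,.036))
ctrl.movep(g-.09*tz,rot); print(ctrl.sense()["t"],ctrl.sense()["joint_positions"].round(2))
a,d=grab_frame("top"); cv2.imwrite("pics/pre.png",cv2.resize(a[150:330,230:470],(800,600)))
W=cloud("top",d); q=W[(np.hypot(W[...,0]-.419,W[...,1]+.262)<.025)&(W[...,2]>.015)&(W[...,2]<.066)]; print(len(q),q.min(0),q.max(0))
E
```

```text
1.6 0.13 [-0.91, -1.1, 2.16, 2.0]
1.6 0.2 [-0.93, -1.2, 2.21, 1.99]
1.6 0.241 [-0.91, -1.17, 2.17, 1.97]
1.3 0.13 [-0.5, -0.69, 2.62, 2.41]
1.3 0.2 [-0.38, -0.56, 2.49, 2.42]
1.3 0.241 [-0.46, -0.54, 2.45, 2.37]
1.0 0.13 [-0.08, -0.25, None, 2.64]
1.0 0.2 [-0.03, -0.17, None, 2.68]
1.0 0.241 [None, None, None, None]
0.7 0.13 [0.33, 0.18, -2.65, None]
0.7 0.2 [0.33, None, None, None]
0.7 0.241 [None, None, None, None]
0.4 0.13 [0.73, 0.64, -2.3, -2.46]
0.4 0.2 [0.91, None, -2.2, None]
0.4 0.241 [None, None, None, None]
0.2 0.13 [1.0, 0.91, -1.93, -2.19]
0.2 0.2 [1.2, None, -1.74, None]
0.2 0.241 [1.43, None, -1.66, None]
0 0.13 [1.27, 1.22, -1.77, -1.69]
0 0.2 [1.53, 1.43, -1.6, -1.63]
0 0.241 [1.61, 1.67, -1.51, -1.36]
1.6167 [ 1.04 -0.18 -0.32  2.25 -0.37  0.81 -0.7 ]
135 [ 0.4056254  -0.27348052  0.01549388] [ 0.43231095 -0.24827499  0.06210864]
```

View pics/pre.png

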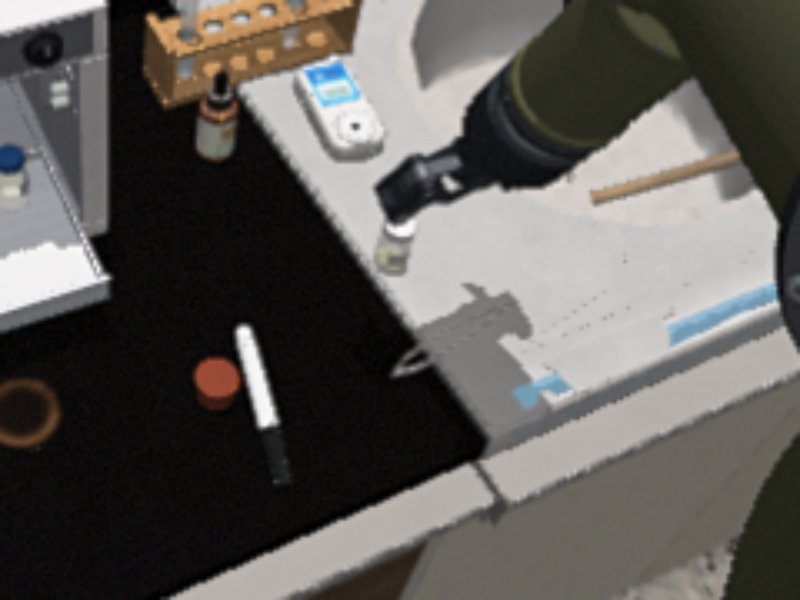

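The open gripper is hovering over the vial, which is at (393,245) in the crop. Its measured extents match the planned grasp, so I pick it up.

Run:
```python
from h import *
g=tcp_for_grasp((.419,-.2616,.036))
print(ctrl.line_to(g,speed=.08,force_limit=8)); ctrl.close(40); s=ctrl.sense(); print(s["gripper_width"],s["tool_pos"]-g,s["force"])
print(ctrl.line_to(g+[0,0,.15],speed=.12))
v=i2w((-.145,0,.05+.036)); p=tcp_for_grasp(v)
ctrl.movep(p+[0,0,.09],rot); s=ctrl.sense(); print(s["t"],s["gripper_width"],s["joint_positions"].round(2),s["tool_pos"]-p)
a,d=grab_frame("top"); cv2.imwrite("pics/pre2.png",cv2.resize(a[100:280,120:360],(800,600)))
```

```text
False
0.2882319028587969 [ 0.00021796 -0.00029437  0.00031038] [-0.04953017 -0.02836788  1.95594748]
False
6.2167 0.2876272520085843 [ 0.7  -0.26 -0.85  2.12 -0.15  0.85 -1.72] [-2.07999794e-05 -1.33025007e-03  8.97949715e-02]
```

View pics/pre2.png

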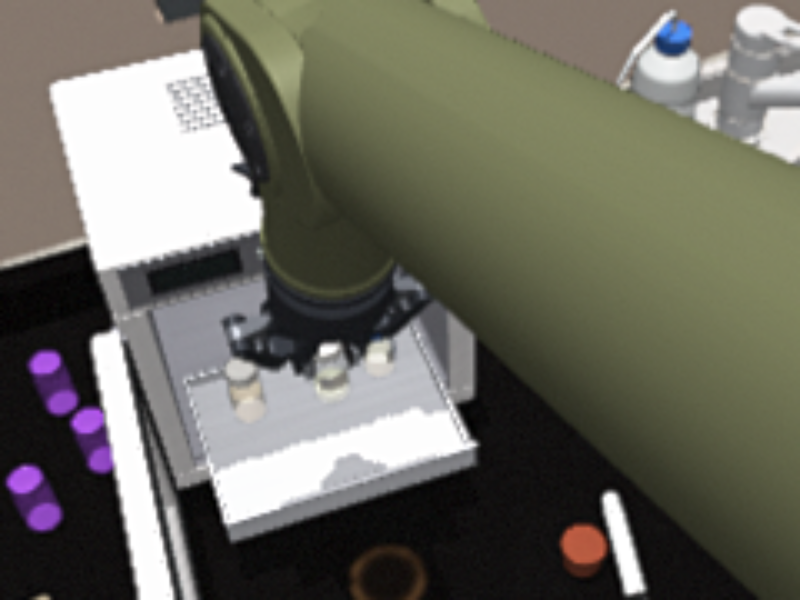

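The vial hangs upright at (332,370), and vials a (243,390) and b (378,355) are undisturbed behind it. I lower it and release.

Run:
```python
from h import *
p=tcp_for_grasp(i2w((-.145,0,.05+.036)))
ctrl.line_to(p+[0,0,.012],speed=.1)
print(ctrl.line_to(p+[0,0,-.004],speed=.02,force_limit=3)); s=ctrl.sense(); print(s["tool_pos"]-p,s["force"])
ctrl.ungrasp(); ctrl.dwell(.2)
q=ctrl.sense()["tool_pos"]
ctrl.line_to(q-.08*tz,speed=.1)
a,d=grab_frame("top"); np.savez("pics/pl.npz",a=a,d=d); cv2.imwrite("pics/placed.png",cv2.resize(a[100:280,120:360],(800,600)))
W=w2i(cloud("top",d)); m=(W[...,2]>.075)&(W[...,2]<.118)&(abs(W[...,1])<.09)&(W[...,0]<-.04)&(W[...,0]>-.17)
n,l,st,c=cv2.connectedComponentsWithStats(m.astype(np.uint8))
for k in range(1,n):
    if st[k,4]>25: print(st[k,4],W[l==k].min(0).round(3),W[l==k].max(0).round(3))
print(ctrl.sense()["t"])
for t in(.3,.35,.4,.45,.5):
  print(t,[ctrl.inverse_kinematics(i2w((x,0,.065)),tool(yaw,t,1)) is not None for x in(-.21,-.195,-.17,-.14,-.1)])
```

```text
True
[ 3.81490858e-04 -1.49748357e-04 -2.60693767e-05] [-0.22998166 -0.22750233  3.77956071]
150 [-0.157 -0.014  0.075] [-0.132  0.012  0.113]
9.625
0.3 [True, True, True, True, True]
0.35 [True, True, True, True, True]
0.4 [True, True, True, True, True]
0.45 [False, True, True, True, True]
0.5 [False, False, True, True, True]
```

View pics/placed.png

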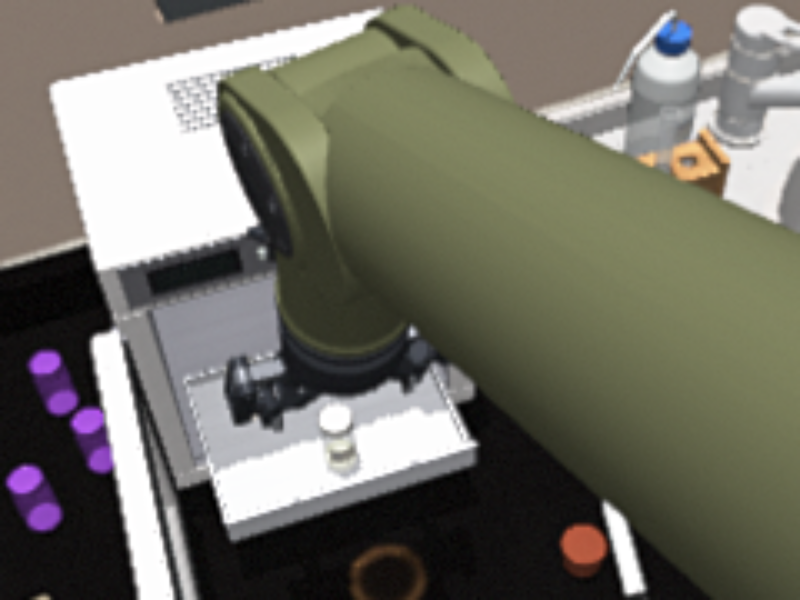

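The vial stands on the tray at (338,440), matching incubator frame (-0.145, 0). Next I push the tray home.

Run:
```python
from h import *
q=tool(yaw,.38,1)
ctrl.line_to(i2w((-.22,0,.16)),rotation=q,speed=.12); ctrl.close(30)
ctrl.line_to(i2w((-.212,0,.058)),speed=.12)
print(ctrl.line_to(i2w((-.18,0,.058)),rotation=q,speed=.05,force_limit=15),ctrl.sense()["force"])
print(ctrl.line_to(i2w((-.115,0,.058)),rotation=tool(yaw,.45,1),speed=.05,force_limit=15),ctrl.sense()["force"])
print(ctrl.line_to(i2w((-.085,0,.058)),rotation=tool(yaw,.45,1),speed=.02,force_limit=12)); s=ctrl.sense(); print(w2i(s["tool_pos"]),s["force"],s["t"])
ctrl.line_to(i2w((-.24,0,.09)),rotation=tool(yaw,.3,1),speed=.15)
ctrl.line_to(i2w((-.26,0,.29)),rotation=tool(yaw,.3,1),speed=.25)
for n in("scene","top"):
    a,d=grab_frame(n); np.savez(f"pics/home_{n}.npz",a=a,d=d)
    W=w2i(cloud(n,d)); f=W[(abs(W[...,1])<.09)&(W[...,2]>.055)&(W[...,2]<.068)&(W[...,0]<-.07)&(W[...,0]>-.2)]; print(n,len(f),np.median(f[:,0]) if len(f) else 0)
    c=a[90:270,100:340] if n=="top" else a[100:250,130:330]; cv2.imwrite(f"pics/home_{n}.png",cv2.resize(c,(800,600)))
print(ctrl.sense()["t"])
```

```text
Traceback (most recent call last):
cell.MotionError: the arm cannot follow that straight line within its joint ranges
```

Run:
```python
from h import *
print(w2i(ctrl.sense()["tool_pos"]),ctrl.sense()["joint_positions"].round(3))
for t in(.1,.2,.25,.3,.35,.38):
  for x,z in((-.22,.16),(-.22,.14),(-.212,.058),(-.24,.09),(-.26,.29),(-.24,.29),(-.2,.14)):
    j=ctrl.inverse_kinematics(i2w((x,0,z)),tool(yaw,t,1)); print(t,x,z,None if j is None else j.round(2))
```

```text
[-0.16691118 -0.00024866  0.14215214] [ 0.54  -0.294 -0.724  2.197 -0.142  0.832 -1.753]
0.1 -0.22 0.16 [ 0.54 -0.22 -0.71  2.07 -0.13  1.14 -1.75]
0.1 -0.22 0.14 [ 0.55 -0.2  -0.73  2.1  -0.12  1.1  -1.76]
0.1 -0.212 0.058 [ 0.59 -0.05 -0.83  2.18 -0.01  0.9  -1.87]
0.1 -0.24 0.09 [ 0.54 -0.19 -0.76  2.2  -0.12  0.99 -1.78]
0.1 -0.26 0.29 None
0.1 -0.24 0.29 [-0.27 -0.29 -0.01  1.92  0.03  1.42 -1.93]
0.1 -0.2 0.14 [ 0.57 -0.14 -0.76  2.06 -0.08  1.09 -1.79]
0.2 -0.22 0.16 [ 0.34 -0.29 -0.54  2.15 -0.11  1.05 -1.79]
0.2 -0.22 0.14 [ 0.45 -0.29 -0.64  2.18 -0.15  1.01 -1.76]
0.2 -0.212 0.058 [ 0.57 -0.15 -0.8   2.26 -0.07  0.8  -1.84]
0.2 -0.24 0.09 [ 0.46 -0.28 -0.69  2.28 -0.16  0.9  -1.77]
0.2 -0.26 0.29 None
0.2 -0.24 0.29 None
0.2 -0.2 0.14 [ 0.54 -0.25 -0.72  2.14 -0.14  0.99 -1.75]
0.25 -0.22 0.16 None
0.25 -0.22 0.14 [ 0.14 -0.3  -0.39  2.23 -0.04  0.96 -1.87]
0.25 -0.212 0.058 [ 0.55 -0.2  -0.8   2.3  -0.1   0.75 -1.82]
0.25 -0.24 0.09 [ 0.23 -0.3  -0.5   2.32 -0.08  0.85 -1.86]
0.25 -0.26 0.29 None
0.25 -0.24 0.29 None
0.25 -0.2 0.14 [ 0.51 -0.29 -0.7   2.18 -0.15  0.95 -1.75]
0.3 -0.22 0.16 None
0.3 -0.22 0.14 None
0.3 -0.212 0.058 [ 0.54 -0.25 -0.79  2.34 -0.13  0.7  -1.81]
0.3 -0.24 0.09 None
0.3 -0.26 0.29 None
0.3 -0.24 0.29 None
0.3 -0.2 0.14 [ 0.24 -0.3  -0.48  2.23 -0.06  0.9  -1.84]
0.35 -0.22 0.16 None
0.35 -0.22 0.14 None
0.35 -0.212 0.058 [ 0.41 -0.27 -0.69  2.38 -0.09  0.64 -1.86]
0.35 -0.24 0.09 None
0.35 -0.26 0.29 None
0.35 -0.24 0.29 None
0.35 -0.2 0.14 None
0.38 -0.22 0.16 None
0.38 -0.22 0.14 None
0.38 -0.212 0.058 [ 0.29 -0.28 -0.6   2.41 -0.03  0.61 -1.93]
0.38 -0.24 0.09 None
0.38 -0.26 0.29 None
0.38 -0.24 0.29 None
0.38 -0.2 0.14 None
```

Run:
```python
from h import *
T=lambda t:tool(yaw,t,1)
L=lambda x,z,t,v,**k: ctrl.line_to(i2w((x,0,z)),rotation=T(t),speed=v,**k)
L(-.22,.14,.1,.12); ctrl.close(30); L(-.214,.058,.3,.12)
print(L(-.18,.058,.33,.05,force_limit=15),ctrl.sense()["force"])
print(L(-.115,.058,.42,.05,force_limit=15),ctrl.sense()["force"])
print(L(-.085,.058,.45,.02,force_limit=12)); s=ctrl.sense(); print(w2i(s["tool_pos"]),s["force"],s["t"])
L(-.14,.058,.35,.1); L(-.235,.09,.1,.15); L(-.235,.26,.05,.25)
for n in("scene","top"):
    a,d=grab_frame(n); np.savez(f"pics/home_{n}.npz",a=a,d=d)
    W=w2i(cloud(n,d)); f=W[(abs(W[...,1])<.09)&(W[...,2]>.055)&(W[...,2]<.068)&(W[...,0]<-.07)&(W[...,0]>-.2)]; print(n,len(f),np.median(f[:,0]) if len(f) else 0)
    c=a[90:270,100:340] if n=="top" else a[100:250,130:330]; cv2.imwrite(f"pics/home_{n}.png",cv2.resize(c,(800,600)))
print(ctrl.sense()["t"])
```

```text
False [-0.09703052  0.48099637 -0.10291561]
False [-0.46980327 -0.83608851 -0.51691565]
False
[-8.49835247e-02  2.18461236e-05  5.80642469e-02] [-1.35459612 -0.08298955  2.51743985] 15.7583
scene 35 -0.17963728204409643
top 294 -0.17986466948189514
18.2083
```

View pics/home_top.png

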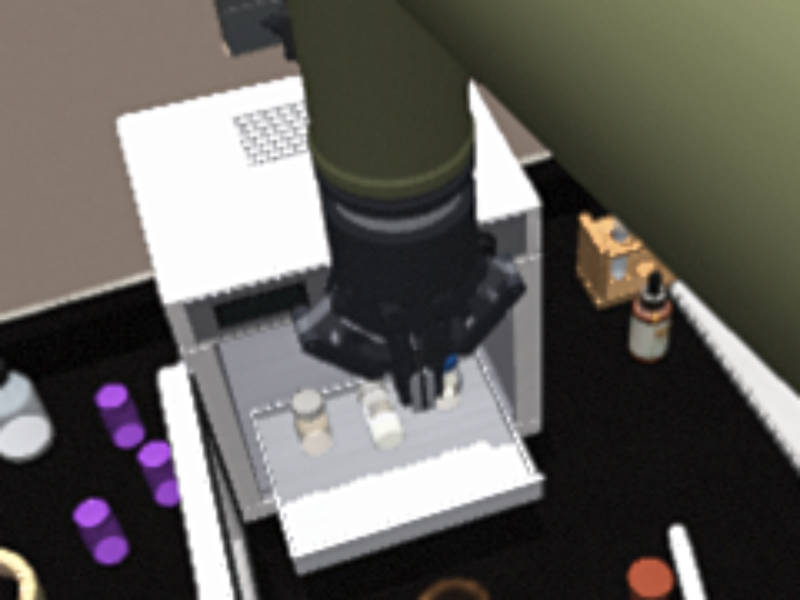

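Run:
```python
from h import *
for f in("pl","home_top"):
    z=np.load(f"pics/{f}.npz"); W=w2i(cloud("top",z["d"]))
    m=(W[...,2]>.062)&(W[...,2]<.125)&(abs(W[...,1])<.085)&(W[...,0]<.03)&(W[...,0]>-.172)
    n,l,st,c=cv2.connectedComponentsWithStats(m.astype(np.uint8))
    for k in range(1,n):
        if st[k,4]>12: print(f,st[k,4],(c[k]).round(0),W[l==k].min(0).round(3),W[l==k].max(0).round(3))
    q=W[(W[...,2]>.06)&(W[...,2]<.07)&(W[...,0]>-.1)&(W[...,0]<.1)&(abs(W[...,1])<.09)]; print("rear-ish",len(q))
s=ctrl.sense();print(w2i(s["tool_pos"]),s["gripper_width"],s["force"])
a=np.load("pics/home_top.npz")["a"]; cv2.imwrite("pics/z1.png",cv2.resize(a[190:260,165:265],(800,560),interpolation=cv2.INTER_CUBIC))
```

```text
pl 178 [221. 231.] [-0.157 -0.014  0.063] [-0.132  0.012  0.113]
rear-ish 21
home_top 70 [235. 204.] [-0.079 -0.07   0.062] [-0.065 -0.049  0.112]
home_top 192 [214. 214.] [-0.1   -0.014  0.062] [-0.027  0.012  0.082]
home_top 182 [193. 216.] [-0.086  0.04   0.062] [-0.028  0.082  0.113]
rear-ish 114
[-2.36117805e-01 -2.49438197e-04  2.58062626e-01] -0.00017294742200948287 [ 0.05904072 -0.15678188  0.39175552]
```

View pics/z1.png

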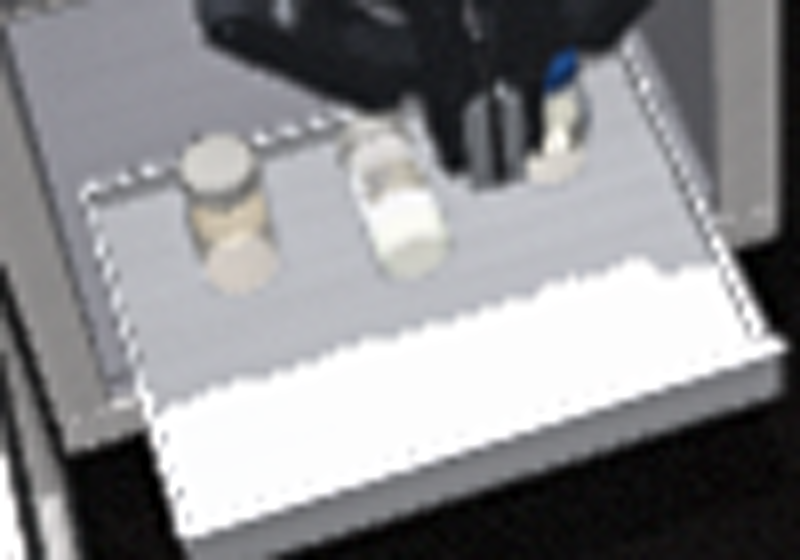

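The loaded vial has toppled. It lies along x from -0.100 to -0.030 with its cap toward the robot at (405,230), and the tray has not moved. So the fingertips passed over the wall instead of pushing it. I check where the fingertip actually is before fixing this.

Run:
```python
from h import *
s=ctrl.sense(); p=s["tool_pos"]; print(p,s["eef_rot"],"t",s["t"])
z=np.load("pics/home_top.npz"); W=cloud("top",z["d"]); print("proj tcp",proj("top",p))
for v in range(190,218,2): print(v,[tuple(w2i(W[v,u]).round(3)) for u in(224,227,230)])
z=np.load("pics/home_scene.npz"); W=w2i(cloud("scene",z["d"])); print("scene proj",proj("scene",p))
M=w2i(p); m=(abs(W[...,0]-M[0])<.06)&(abs(W[...,1]-M[1])<.05)&(W[...,2]>.15)&(W[...,2]<.33); q=W[m]; print(len(q),q.min(0) if len(q) else 0,np.argwhere(m).min(0) if len(q) else 0)
```

```text
[0.4103686  0.07945002 0.25806263] [ 3.13733945 -0.1024063   0.07339743] t 18.2083
proj tcp [226.37358377 216.7698639 ]
190 [(np.float64(-0.232), np.float64(-0.003), np.float64(0.334)), (np.float64(-0.25), np.float64(-0.005), np.float64(0.352)), (np.float64(-0.256), np.float64(-0.008), np.float64(0.357))]
192 [(np.float64(-0.235), np.float64(-0.002), np.float64(0.331)), (np.float64(-0.25), np.float64(-0.004), np.float64(0.347)), (np.float64(-0.259), np.float64(-0.008), np.float64(0.355))]
194 [(np.float64(-0.231), np.float64(-0.002), np.float64(0.322)), (np.float64(-0.251), np.float64(-0.003), np.float64(0.343)), (np.float64(-0.258), np.float64(-0.007), np.float64(0.349))]
196 [(np.float64(-0.235), np.float64(-0.001), np.float64(0.32)), (np.float64(-0.252), np.float64(-0.003), np.float64(0.339)), (np.float64(-0.251), np.float64(-0.009), np.float64(0.335))]
198 [(np.float64(-0.251), np.float64(0.003), np.float64(0.334)), (np.float64(-0.25), np.float64(-0.003), np.float64(0.331)), (np.float64(-0.251), np.float64(-0.008), np.float64(0.33))]
200 [(np.float64(-0.252), np.float64(0.004), n
[... 972 characters left out ...]
loat64(-0.001), np.float64(0.293)), (np.float64(-0.249), np.float64(-0.006), np.float64(0.292))]
212 [(np.float64(-0.248), np.float64(0.006), np.float64(0.29)), (np.float64(-0.249), np.float64(-0.0), np.float64(0.289)), (np.float64(-0.247), np.float64(-0.006), np.float64(0.284))]
214 [(np.float64(-0.069), np.float64(-0.029), np.float64(0.052)), (np.float64(-0.073), np.float64(-0.037), np.float64(0.053)), (np.float64(-0.073), np.float64(-0.045), np.float64(0.05))]
216 [(np.float64(-0.076), np.float64(-0.027), np.float64(0.052)), (np.float64(-0.079), np.float64(-0.035), np.float64(0.053)), (np.float64(-0.081), np.float64(-0.043), np.float64(0.052))]
scene proj [211.14805255 166.81735843]
0 0 0
```

The fingertips appear about 25 mm higher than the reported TCP. I check this offset in the tool frame on both stored frames, which costs no robot time. I also look for a spot where a steep tilt is reachable to stand the vial up.

Run:
```python
from h import *
def tip(f,p,rv):
    z=np.load(f"pics/{f}.npz"); W=cloud("top",z["d"]); Q=R.from_rotvec(rv).inv().apply((W-p).reshape(-1,3)).reshape(W.shape)
    dark=z["a"].max(-1)<110
    m=(abs(Q[...,0])<.03)&(abs(Q[...,1])<.065)&(Q[...,2]>-.09)&(Q[...,2]<.03)&dark&(w2i(W)[...,2]>.1); q=Q[m]
    for lo in np.arange(-.06,.06,.01):
        r=q[(q[:,1]>=lo)&(q[:,1]<lo+.01)]
        if len(r)>4: print(f,round(lo,2),len(r),"x",np.percentile(r[:,0],[5,95]).round(3),"zmax",np.sort(r[:,2])[-3:].round(3))
s=ctrl.sense(); tip("home_top",s["tool_pos"],s["eef_rot"])
tip("pl",i2w((-.16691118,-.00024866,.14215214)),rot)
for xy in((.45,-.17),(.5,-.14),(.5,-.2),(.45,-.23),(.52,-.25),(.42,-.26)):
  for hd in(yaw,-.35,-.7,-1.2,.5):
    o=[]
    for t in(.9,1.05,1.2):
      for f in(0,1):
        j=ctrl.inverse_kinematics((*xy,.05),tool(hd,t,f)); o.append(None if j is None else j[6].round(1))
    if any(k is not None for k in o): print(xy,round(hd,2),o)
```

```text
home_top -0.04 31 x [-0.012  0.007] zmax [-0.079 -0.077 -0.075]
home_top -0.03 74 x [-0.013  0.009] zmax [-0.074 -0.073 -0.072]
home_top -0.02 70 x [-0.013  0.004] zmax [-0.039 -0.037 -0.033]
home_top -0.01 66 x [-0.013 -0.006] zmax [-0.033 -0.033 -0.031]
home_top 0.0 99 x [-0.013  0.006] zmax [-0.034 -0.031 -0.03 ]
home_top 0.01 36 x [-0.013 -0.006] zmax [-0.038 -0.037 -0.031]
home_top 0.02 66 x [-0.013  0.006] zmax [-0.073 -0.072 -0.07 ]
home_top 0.03 37 x [-0.012  0.008] zmax [-0.076 -0.075 -0.074]
pl -0.06 25 x [-0.012  0.001] zmax [-0.06  -0.053 -0.053]
pl -0.05 35 x [-0.011  0.008] zmax [-0.052 -0.051 -0.05 ]
pl 0.04 31 x [-0.011  0.004] zmax [-0.046 -0.046 -0.046]
pl 0.05 30 x [-0.011  0.009] zmax [-0.06  -0.055 -0.052]
(0.45, -0.17) -1.2 [np.float64(-0.9), np.float64(2.2), np.float64(-1.1), np.float64(2.0), np.float64(-1.3), np.float64(1.9)]
(0.45, -0.17) 0.5 [np.float64(-2.3), np.float64(0.9), np.float64(-2.1), np.float64(0.9), np.float64(-1.9), np.float64(0.9)]
(0.5, -0.14) -1.2 [np.float64(-0.9), np.float64(2.2), np.float64(-1.1), np.float64(2.1), np.float64(-1.2), np.floa
[... 299 characters left out ...]
64(0.4), np.float64(-2.2), np.float64(0.5), np.float64(-2.0), np.float64(1.2)]
(0.45, -0.23) -1.2 [np.float64(-0.9), np.float64(2.3), np.float64(-1.1), np.float64(2.1), np.float64(-1.2), np.float64(1.9)]
(0.45, -0.23) 0.5 [np.float64(-2.3), np.float64(0.9), np.float64(-2.1), np.float64(1.0), np.float64(-2.0), np.float64(0.9)]
(0.52, -0.25) -1.2 [np.float64(-0.8), np.float64(2.3), np.float64(-1.0), np.float64(2.1), np.float64(-1.1), np.float64(2.0)]
(0.52, -0.25) 0.5 [np.float64(-2.4), np.float64(0.2), np.float64(-2.2), np.float64(0.4), np.float64(-2.1), np.float64(1.1)]
(0.42, -0.26) 0.5 [np.float64(-2.3), np.float64(0.9), np.float64(-2.1), np.float64(1.0), np.float64(-2.0), np.float64(1.2)]
```

Run:
```python
from h import *
s=ctrl.sense()
for f,p,rv in(("home_top",s["tool_pos"],s["eef_rot"]),("pl",i2w((-.16691118,-.00024866,.14215214)),rot)):
    z=np.load(f"pics/{f}.npz"); W=cloud("top",z["d"]); Q=R.from_rotvec(rv).inv().apply((W-p).reshape(-1,3)).reshape(W.shape)
    m=(abs(Q[...,0])<.06)&(abs(Q[...,1])<.08)&(Q[...,2]>-.16)&(Q[...,2]<.03)&(w2i(W)[...,2]>.12); q=Q[m]
    for lo in np.arange(-.15,.03,.01):
        r=q[(q[:,2]>=lo)&(q[:,2]<lo+.01)]
        if len(r)>3: print(f,round(lo,3),len(r),"x",r[:,0].min().round(3),r[:,0].max().round(3),"y",r[:,1].min().round(3),r[:,1].max().round(3))
for xy in((.49,-.15),(.5,-.18),(.47,-.16)):
  for hd in(yaw,.5,.9,1.3,1.6):
    for z,ts in((.01,(.35,0,-.35)),(.12,(.35,-.35,.4,.8,1.22))):
      o=[ctrl.inverse_kinematics((*xy,z),tool(hd,t,1)) for t in ts]; print(xy,round(hd,2),z,[None if j is None else float(j[6].round(1)) for j in o])
print("tray final")
for hd in(yaw,.3,.5,.9,1.2,1.5): print(hd,[[None if j is None else float(j[6].round(1)) for j in [ctrl.inverse_kinematics(i2w((-.14,-.02+.02*0,z)),tool(hd,t,1)) for t in(1.0,1.22,1.4)]] for z in(.07,.15)])
```

```text
home_top -0.15 34 x -0.012 0.005 y -0.039 0.039
home_top -0.14 119 x -0.021 0.008 y -0.042 0.042
home_top -0.13 221 x -0.021 0.006 y -0.056 0.052
home_top -0.12 339 x -0.02 0.012 y -0.061 0.061
home_top -0.11 184 x -0.019 0.005 y -0.059 0.059
home_top -0.1 169 x -0.018 0.011 y -0.051 0.053
home_top -0.09 175 x -0.017 0.011 y -0.042 0.041
home_top -0.08 170 x -0.015 0.012 y -0.034 0.036
home_top -0.07 48 x -0.013 0.008 y -0.018 0.027
home_top -0.06 43 x -0.012 -0.002 y -0.014 0.012
home_top -0.05 47 x -0.013 0.002 y -0.014 0.012
home_top -0.04 40 x -0.012 0.003 y -0.014 0.012
home_top -0.03 5 x -0.011 -0.005 y -0.007 0.006
pl -0.15 69 x -0.011 0.013 y -0.067 -0.033
pl -0.14 106 x -0.013 0.012 y -0.069 0.047
pl -0.13 44 x -0.018 0.011 y -0.07 0.054
pl -0.12 42 x -0.016 0.008 y -0.072 0.035
pl -0.11 83 x -0.017 0.014 y -0.073 0.063
pl -0.1 72 x -0.016 0.013 y -0.074 0.066
pl -0.09 95 x -0.013 0.01 y -0.074 0.069
pl -0.08 7 x -0.011 0.006 y -0.046 0.058
pl -0.07 14 x -0.011 -0.006 y -0.056 0.048
pl -0.06 19 x -0.011 -0.006 y -0.056 0.055
pl -0.05 10 x -0.011 -0.002 y -0.055 0.047
(0.49, 
[... 960 characters left out ...]
0.47, -0.16) -0.07 0.12 [-1.2, -1.6, -1.2, None, None]
(0.47, -0.16) 0.5 0.01 [-0.2, -0.9, -1.2]
(0.47, -0.16) 0.5 0.12 [-0.4, -1.1, -0.3, 0.3, 1.1]
(0.47, -0.16) 0.9 0.01 [0.2, -0.5, -0.9]
(0.47, -0.16) 0.9 0.12 [0.1, -0.8, 0.1, 0.8, 1.2]
(0.47, -0.16) 1.3 0.01 [0.5, -0.1, -0.6]
(0.47, -0.16) 1.3 0.12 [0.4, -0.5, 0.5, 1.0, 0.4]
(0.47, -0.16) 1.6 0.01 [0.7, 0.2, -0.4]
(0.47, -0.16) 1.6 0.12 [0.7, -0.2, 0.7, 1.1, 0.4]
tray final
-0.06526344796582687 [[None, None, None], [None, None, None]]
0.3 [[None, None, None], [None, None, None]]
0.5 [[None, None, None], [None, None, None]]
0.9 [[0.7, 1.2, 1.3], [0.6, 1.0, 1.2]]
1.2 [[1.1, 1.2, 0.4], [0.5, 1.1, 1.1]]
1.5 [[1.1, 1.2, 1.3], [0.9, 1.1, 1.2]]
```

Both frames agree: the real fingertips sit about 28 mm short of the reported TCP, along the tool axis. I will use that offset from here on.

The vial's base faces the robot and its cap points inward. Recovery plan:
1. Grip the base end and lift the vial out.
2. Lay it on free worktop.
3. Regrasp it, leaning the opposite way.
4. Rotate it upright and place it from the right.

```bash
cat >> h.py <<'E'
E_=.028
def pose(tip,hd,tilt,f=1):
    rv=tool(hd,tilt,f); return np.asarray(tip,float)+E_*R.from_rotvec(rv).apply([0,0,1]),rv
def L(tip,hd,tilt,v=.15,**k):
    p,rv=pose(tip,hd,tilt); return ctrl.line_to(p,rotation=rv,speed=v,**k)
def M(tip,hd,tilt): ctrl.movep(*pose(tip,hd,tilt))
def ok(tip,hd,tilt): return ctrl.inverse_kinematics(*pose(tip,hd,tilt)) is not None
HD=1.1; hv=np.array([np.cos(HD),np.sin(HD),0]); B=np.array([.47,-.24,0])  # lay: base end point, cap direction
E
python3 - <<'E'
from h import *
print([ok(i2w((-.104,-.001,z)),yaw,.35) for z in(.13,.05)],ok(i2w((-.155,0,.15)),yaw,.35),ok(B+[0,0,.12],HD,.35),ok(B+[0,0,.0],HD,.35),ok(B+.04*hv,HD,-.3),ok(B+.04*hv+[0,0,.15],HD,-.3),ok(i2w((-.15,0,.2)),1.2,1.27),ok(i2w((-.15,0,.09)),1.2,1.27))
ctrl.ungrasp()
M(i2w((-.112,-.001,.15)),yaw,.35)
a,d=grab_frame("top"); np.savez("pics/r1.npz",a=a,d=d)
print(L(i2w((-.098,-.001,.05)),yaw,.35,.12,force_limit=8)); s=ctrl.sense(); print(s["force"],s["t"])
ctrl.close(60); s=ctrl.sense(); print(s["gripper_width"],s["force"],s["t"])
a,d=grab_frame("top"); cv2.imwrite("pics/r2.png",cv2.resize(a[150:280,140:310],(784,600)))
E
```

```text
[True, True] True True True True True True True
False
[0.07566831 1.04289604 0.6120062 ] 20.8
0.2809626905863836 [-0.78317615 -0.53605933 22.3824451 ] 21.4
```

View pics/r2.png

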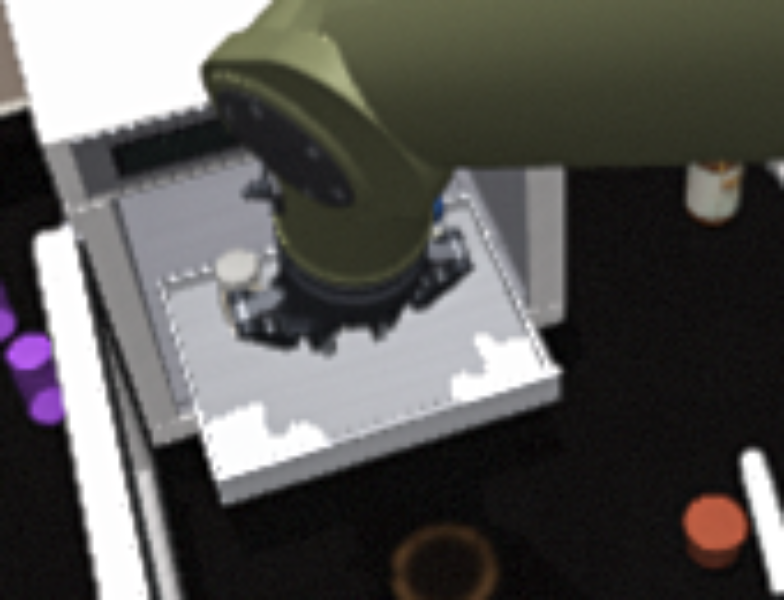

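The gripper holds the base end (width 0.281), and a at (238,270) and b are still standing. The fingertips pressed lightly on the tray floor, so next time I will stay 4 mm higher.

Run:
```python
from h import *
L(i2w((-.115,-.001,.09)),yaw,.35,.12); L(i2w((-.155,0,.15)),yaw,.35,.15); print(ctrl.sense()["gripper_width"])
M(B+[0,0,.11],HD,.35)
print(L(B+[0,0,.0],HD,.35,.1,force_limit=4)); s=ctrl.sense(); print(s["gripper_width"],s["force"],s["tool_pos"],s["t"])
ctrl.ungrasp(); L(B-.03*hv+[0,0,.09],HD,.35,.2)
a,d=grab_frame("top"); np.savez("pics/r3.npz",a=a,d=d); cv2.imwrite("pics/r3.png",cv2.resize(a[130:310,240:440],(660,594)))
W=cloud("top",d); e=W-B; m=(abs(e[...,0])<.08)&(abs(e[...,1])<.08)&(W[...,2]>.012)&(W[...,2]<.04); q=W[m]; print(len(q),q.min(0),q.max(0))
r=cv2.minAreaRect(q[:,:2].astype(np.float32)); print(r); print(cv2.boxPoints(r)); print(ctrl.sense()["t"])
```

```text
0.28133096459722173
True
0.0009417753252886772 [-1.53913877  0.15352563  5.64861917] [ 0.47336758 -0.23068653 -0.01864574] 25.425
147 [ 0.39629496 -0.31932705  0.01201218] [ 0.54985151 -0.25010908  0.03507989]
((0.4805245101451874, -0.27286630868911743), (0.047355104237794876, 0.16359348595142365), 66.63298797607422)
[[ 0.3960455  -0.2621597 ]
 [ 0.5462216  -0.32704407]
 [ 0.5650035  -0.2835729 ]
 [ 0.4148274  -0.21868855]]
26.85
```

View pics/r3.png

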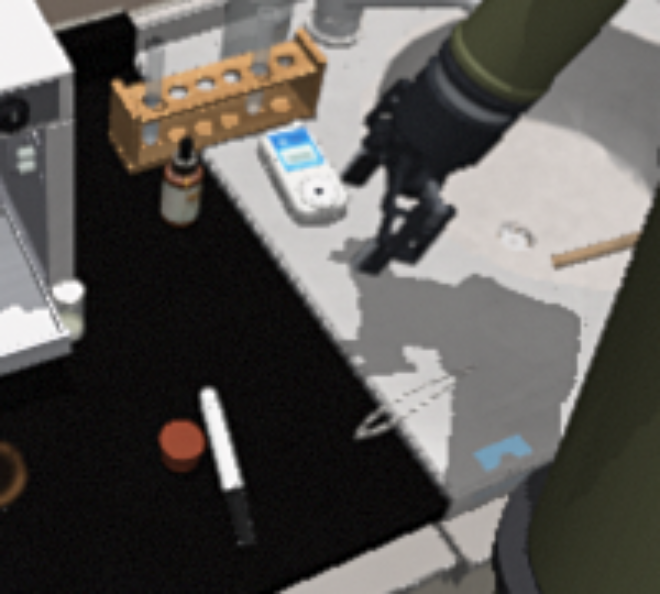

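The vial slipped out during the swing and appears to be standing upright next to the tray's right side, cap at (70,290) in the crop. I measure it, and also use the floor contact to set the tool offset to 24 mm.

```bash
sed -i 's/^E_=.028/E_=.024/' h.py
python3 - <<'E'
from h import *
z=np.load("pics/r3.npz"); a=z["a"]; W=cloud("top",z["d"])
for v in range(208,240,3): print(v,[tuple(float(k) for k in W[v,u].round(3)) for u in(256,259,261,263,266)])
I=w2i(W)
m=(I[...,0]>-.23)&(I[...,0]<-.05)&(I[...,1]>-.2)&(I[...,1]<-.085)&(I[...,2]>.012)&(I[...,2]<.14); q=I[m]
for lo in np.arange(.01,.14,.01):
    r=q[(q[:,2]>=lo)&(q[:,2]<lo+.01)]
    if len(r): print(round(lo,2),len(r),r[:,:2].min(0).round(3),r[:,:2].max(0).round(3))
f=I[(abs(I[...,1])<.09)&(I[...,2]>.055)&(I[...,2]<.068)&(I[...,0]<-.1)&(I[...,0]>-.23)]; print("tray",np.median(f[:,0]))
cv2.imwrite("pics/r4.png",cv2.resize(a[185:250,150:290],(800,372),interpolation=cv2.INTER_CUBIC))
E
```

```text
208 [(0.543, -0.042, 0.073), (0.542, -0.051, 0.07), (0.541, -0.056, 0.067), (0.586, -0.083, 0.003), (0.583, -0.091, 0.002)]
211 [(0.543, -0.042, 0.059), (0.542, -0.051, 0.056), (0.541, -0.056, 0.055), (0.576, -0.079, 0.002), (0.574, -0.087, 0.001)]
214 [(0.542, -0.042, 0.048), (0.541, -0.05, 0.045), (0.541, -0.056, 0.042), (0.566, -0.074, 0.002), (0.564, -0.083, 0.0)]
217 [(0.526, -0.035, 0.056), (0.52, -0.041, 0.061), (0.518, -0.046, 0.06), (0.517, -0.052, 0.058), (0.553, -0.078, 0.001)]
220 [(0.518, -0.031, 0.055), (0.511, -0.037, 0.061), (0.51, -0.042, 0.06), (0.508, -0.047, 0.058), (0.543, -0.073, 0.002)]
223 [(0.503, -0.024, 0.064), (0.507, -0.035, 0.053), (0.506, -0.04, 0.051), (0.509, -0.047, 0.044), (0.534, -0.069, 0.001)]
226 [(0.497, -0.022, 0.06), (0.506, -0.034, 0.041), (0.505, -0.04, 0.04), (0.506, -0.046, 0.035), (0.522, -0.063, 0.004)]
229 [(0.494, -0.02, 0.051), (0.506, -0.035, 0.026), (0.505, -0.04, 0.025), (0.504, -0.046, 0.022), (0.514, -0.059, 0.002)]
232 [(0.467, -0.009, 0.079), (0.468, -0.017, 0.072), (0.506, -0.04, 0.01), (0.505, -0.046, 0.007), (0.506, -0.056, 0.0)]
235 [(0.467, -0.009, 0.065), (0.469, -0.018, 0.058), (0.501, -0.038, 0.002), (0.499, -0.043, 0.002), (0.496, -0.051, 0.001)]
238 [(0.498, -0.021, 0.003), (0.493, -0.028, 0.004), (0.491, -0.034, 0.004), (0.49, -0.039, 0.002), (0.485, -0.046, 0.004)]
0.01 13 [-0.229 -0.2  ] [-0.095 -0.11 ]
0.02 14 [-0.135 -0.123] [-0.095 -0.108]
0.03 21 [-0.136 -0.125] [-0.088 -0.106]
0.04 76 [-0.171 -0.128] [-0.053 -0.086]
0.05 216 [-0.173 -0.127] [-0.05  -0.085]
0.06 99 [-0.173 -0.128] [-0.051 -0.085]
0.07 42 [-0.174 -0.128] [-0.057 -0.085]
0.08 30 [-0.097 -0.127] [-0.057 -0.107]
0.09 31 [-0.099 -0.128] [-0.05  -0.107]
0.1 30 [-0.098 -0.128] [-0.058 -0.106]
0.11 35 [-0.099 -0.127] [-0.052 -0.107]
0.12 34 [-0.099 -0.128] [-0.052 -0.107]
0.13 31 [-0.098 -0.127] [-0.053 -0.106]
tray -0.17230506384019442
```

View pics/r4.png

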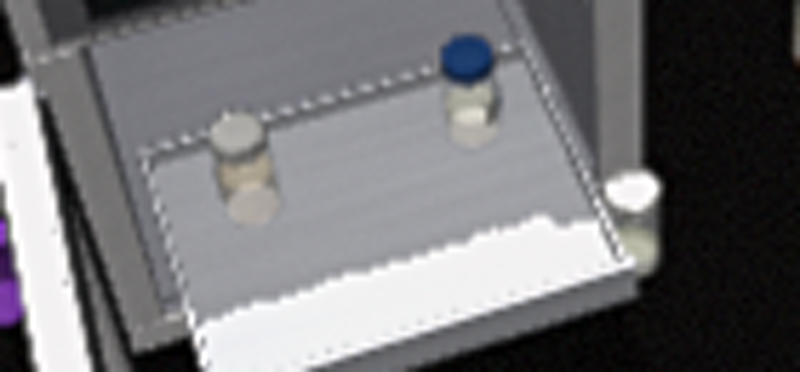

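The vial stands on the worktop against the tray's right side, with a and b upright. A finger won't fit between the vial and the tray. So I approach from the front with the left finger easing the tray partway in, grip, back off, then lift. First I locate the cap and check reach.

Run:
```python
from h import *
z=np.load("pics/r3.npz"); a=z["a"].astype(int)
c=np.zeros(a.shape[:2],np.uint8); c[212:225,253:270]=(a[212:225,253:270].min(-1)>185); 
n,l,st,ce=cv2.connectedComponentsWithStats(c); 
for k in range(1,n):
    if st[k,4]>8: print(st[k],ce[k],ray("top",ce[k],.058).round(4),w2i(ray("top",ce[k],.058)).round(4))
print("hand",ray("top",(260.8,218.2),.058),w2i(ray("top",(260.8,218.2),.058)))
for t in(.3,.35,.4,.45,.5):
  print(t,[int(ok(i2w(p),yaw,t)) for p in((-.2,-.116,.09),(-.19,-.116,.05),(-.186,-.116,.02),(-.16,-.116,.02),(-.118,-.116,.02),(-.15,-.13,.02),(-.15,-.12,.13),(-.15,-.05,.12),(-.15,0,.1),(-.15,0,.12),(-.13,0,.12),(-.085,0,.1),(-.085,0,.07))])
```

```text
[256 215   9   7  49] [260.18367347 217.89795918] [ 0.5179 -0.0434  0.058 ] [-0.1208 -0.1158  0.058 ]
[253 220   4   5   9] [254.44444444 222.66666667] [ 0.5097 -0.0228  0.058 ] [-0.1303 -0.0958  0.058 ]
hand [ 0.5162935  -0.04445962  0.058     ] [-0.12233738 -0.11698716  0.058     ]
0.3 [1, 1, 1, 1, 1, 1, 1, 1, 1, 1, 1, 1, 1]
0.35 [1, 1, 1, 1, 1, 1, 1, 1, 1, 1, 1, 1, 1]
0.4 [1, 1, 1, 1, 1, 1, 1, 1, 1, 1, 1, 1, 1]
0.45 [0, 0, 0, 1, 1, 1, 1, 1, 1, 1, 1, 1, 1]
0.5 [0, 0, 0, 0, 1, 1, 1, 1, 1, 1, 1, 1, 1]
```

Run:
```python
from h import *
y=-.1165
L(B-.03*hv+[0,0,.12],HD,.35,.2)
M(i2w((-.198,y,.11)),yaw,.36); L(i2w((-.19,y,.018)),yaw,.38,.15)
print(L(i2w((-.118,y,.018)),yaw,.45,.06,force_limit=15)); s=ctrl.sense(); print(s["force"],s["t"])
ctrl.close(60); s=ctrl.sense(); print(s["gripper_width"],s["force"],s["t"])
a,d=grab_frame("top"); np.savez("pics/g.npz",a=a,d=d); cv2.imwrite("pics/g.png",cv2.resize(a[170:270,150:310],(800,500),interpolation=cv2.INTER_CUBIC))
```

```text
False
[-0.27004488  0.78672789 -0.86302353] 30.9833
0.29699207909193437 [-1.69396151  1.14511365  2.6858926 ] 31.5583
```

View pics/g.png

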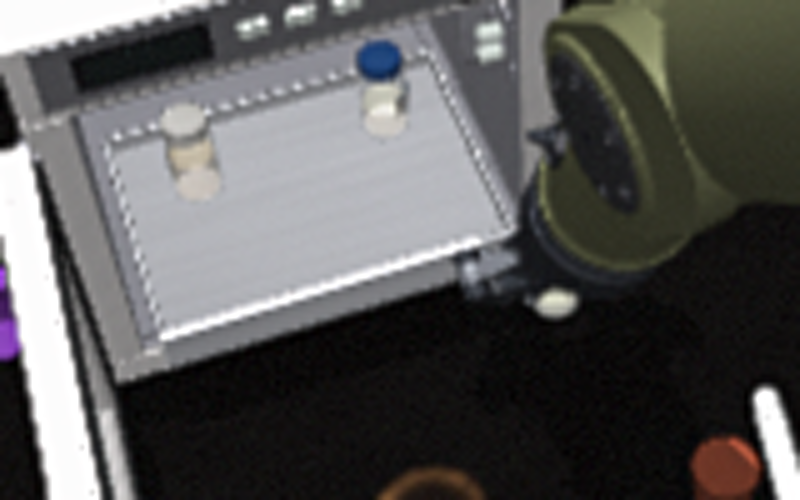

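The vial is gripped on the glass (width 0.297), the tray has been eased in, and a and b are standing. Next I back off, lift, and place it behind the front wall.

Run:
```python
from h import *
I=w2i(cloud("top",np.load("pics/g.npz")["d"]))
q=I[(I[...,1]>-.03)&(I[...,1]<.085)&(I[...,2]>.052)&(I[...,2]<.068)&(I[...,0]<-.095)&(I[...,0]>-.18)]; f=np.median(q[:,0]); print("tray front",len(q),f)
t=.45; vx=f+.029; tx=vx+.0035; print(vx)
L(i2w((-.118,-.118,.022)),yaw,t,.1); L(i2w((-.152,-.125,.026)),yaw,t,.15); L(i2w((-.152,-.11,.118)),yaw,t,.2)
L(i2w((-.15,0,.118)),yaw,t,.2); print(ctrl.sense()["gripper_width"])
L(i2w((tx,0,.115)),yaw,t,.1,force_limit=12)
L(i2w((tx,0,.076)),yaw,t,.1,force_limit=12)
print(L(i2w((tx,0,.062)),yaw,t,.03,force_limit=3)); s=ctrl.sense(); print(s["tool_pos"]-pose(i2w((tx,0,.068)),yaw,t)[0],s["force"],s["gripper_width"],s["t"])
ctrl.ungrasp(); s=ctrl.sense(); print(s["force"],s["t"])
p=s["tool_pos"]; tz2=R.from_rotvec(s["eef_rot"]).apply([0,0,1])
ctrl.line_to(p-.055*tz2,speed=.12)
a,d=grab_frame("top"); np.savez("pics/p2.npz",a=a,d=d); W=w2i(cloud("top",d))
m=(W[...,2]>.062)&(W[...,2]<.125)&(abs(W[...,1])<.085)&(W[...,0]<.03)&(W[...,0]>f+.006)
n,l,st,c=cv2.connectedComponentsWithStats(m.astype(np.uint8))
for k in range(1,n):
    if st[k,4]>12: print(st[k,4],(c[k]).round(0),W[l==k].min(0).round(3),W[l==k].max(0).round(3))
print(ctrl.sense()["t"],w2i(ctrl.sense()["tool_pos"]))
```

```text
tray front 187 -0.1202734187758214
-0.0912734187758214
0.30059094235957684
True
[ 1.68818151e-03 -7.83565687e-06  4.23430340e-04] [ 1.17880791 -0.05387466  2.64023279] 0.3007779261593303 35.2417
[-0.09722846 -0.07476338  0.34047574] 35.8583
139 [187. 198.] [-0.025  0.041  0.065] [0.001 0.067 0.113]
77 [215. 220.] [-0.105 -0.012  0.062] [-0.09   0.014  0.096]
36.5167 [-0.10146585 -0.00031466  0.09467637]
```

Run:
```python
from h import *
L(i2w((-.165,0,.135)),yaw,.4,.15); ctrl.close(30)
a,d=grab_frame("top"); W=w2i(cloud("top",d)); m=(W[...,2]>.066)&(W[...,2]<.125)&(abs(W[...,1])<.085)&(W[...,0]<.03)&(W[...,0]>-.112)
n,l,st,c=cv2.connectedComponentsWithStats(m.astype(np.uint8))
for k in range(1,n):
    if st[k,4]>12: print(st[k,4],W[l==k].min(0).round(3),W[l==k].max(0).round(3))
L(i2w((-.152,0,.054)),yaw,.42,.12)
print(L(i2w((-.112,0,.054)),yaw,.45,.05,force_limit=15),ctrl.sense()["force"])
print(L(i2w((-.088,0,.054)),yaw,.45,.025,force_limit=12)); s=ctrl.sense(); p,rv=s["tool_pos"],s["eef_rot"]; print("tip",w2i(p-E_*R.from_rotvec(rv).apply([0,0,1])),s["force"],s["t"])
L(i2w((-.15,0,.06)),yaw,.4,.15); L(i2w((-.19,0,.16)),yaw,.15,.2)
a,d=grab_frame("top"); np.savez("pics/h2.npz",a=a,d=d); W=w2i(cloud("top",d))
f=W[(abs(W[...,1])<.09)&(W[...,2]>.055)&(W[...,2]<.068)&(W[...,0]<-.07)&(W[...,0]>-.2)]; print("front",len(f),np.median(f[:,0]) if len(f) else 0)
m=(W[...,2]>.066)&(W[...,2]<.125)&(abs(W[...,1])<.085)&(W[...,0]<.06)&(W[...,0]>-.084)
n,l,st,c=cv2.connectedComponentsWithStats(m.astype(np.uint8))
for k in range(1,n):
    if st[k,4]>12: print(st[k,4],W[l==k].min(0).round(3),W[l==k].max(0).round(3))
cv2.imwrite("pics/h2.png",cv2.resize(a[150:270,130:290],(800,600)))
print(ctrl.sense()["t"])
# door path check
for th in(1.6,1.3,1.0,.7,.4,.2,.05,0):
  print(th,[[int(ctrl.inverse_kinematics(door_pt(th,.13,.2,g)+[0,0,dz]+E_*R.from_rotvec(tool(yaw-th,t,0)).apply([0,0,1]),tool(yaw-th,t,0)) is not None) for t in(.2,.3,.35)] for g,dz in((0,0),(.03,0),(.03,.09))])
```

```text
157 [-0.027  0.041  0.066] [-0.001  0.067  0.113]
False [ 0.16752085 -0.52128329 -0.29354923]
True
tip [-0.0986735  -0.0001062   0.05282278] [-0.9652715  -0.25841254 -0.36009285] 40.3
front 70 -0.08967933137492085
113 [0.002 0.041 0.066] [0.021 0.068 0.112]
41.5417
1.6 [[1, 1, 1], [1, 1, 1], [1, 1, 1]]
1.3 [[1, 1, 1], [1, 1, 1], [1, 1, 1]]
1.0 [[1, 1, 1], [1, 1, 1], [1, 1, 1]]
0.7 [[1, 1, 1], [1, 1, 1], [1, 1, 1]]
0.4 [[1, 1, 1], [1, 1, 1], [1, 1, 1]]
0.2 [[1, 1, 1], [1, 1, 1], [1, 1, 0]]
0.05 [[1, 1, 1], [1, 1, 1], [1, 1, 0]]
0 [[1, 1, 1], [1, 1, 1], [1, 1, 1]]
```

The tray stopped on force with its front measured at -0.090 (nominal home -0.092). Now the door, pushed from outside at the rail along its arc.

```bash
cat >> h.py <<'E'
def D(th,gap=0,dz=0,t=.3,r=.13):
    rv=tool(yaw-th,t,0); return door_pt(th,r,.2,gap)+[0,0,dz]+E_*R.from_rotvec(rv).apply([0,0,1]),rv
E
python3 - <<'E'
from h import *
for x,t in((-.16,.15),(-.17,.1),(-.18,.1),(-.2,.05),(-.22,.05)):
    try: L(i2w((x,0,.29)),yaw,t,.25); print("up",x); break
    except ctrl.MotionError: pass
ctrl.movep(*D(1.6,.035,.08)); s=ctrl.sense(); print(s["t"],s["joint_positions"].round(2))
a,d=grab_frame("top"); np.savez("pics/h3.npz",a=a,d=d); W=w2i(cloud("top",d))
m=(W[...,2]>.064)&(W[...,2]<.125)&(abs(W[...,1])<.085)&(W[...,0]<.06)&(W[...,0]>-.084)
n,l,st,c=cv2.connectedComponentsWithStats(m.astype(np.uint8))
for k in range(1,n):
    if st[k,4]>12: print(st[k,4],W[l==k].min(0).round(3),W[l==k].max(0).round(3))
a2,_=grab_frame("scene"); cv2.imwrite("pics/h3.png",np.hstack([cv2.resize(a[140:270,120:300],(400,289)),cv2.resize(a2[120:250,120:300],(400,289))]))
p,rv=D(1.6,.025); ctrl.line_to(p,rotation=rv,speed=.15,force_limit=10); print(ctrl.sense()["t"])
E
```

```text
up -0.16
43.0917 [ 0.1   0.3  -1.04  1.57  0.41  1.69 -1.06]
91 [ 0.012 -0.069  0.065] [ 0.029 -0.043  0.106]
117 [0.004 0.041 0.064] [0.02  0.068 0.111]
164 [-0.074 -0.013  0.064] [-0.047  0.014  0.113]
43.875
```

View pics/h3.png

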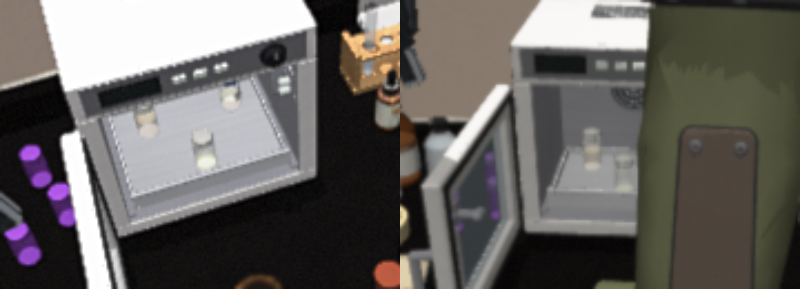

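All three vials stand: a (147,118), b (231,95) and the new one (204,148), and the tray is home. I swing the door shut.

Run:
```python
from h import *
for th in(1.3,1.0,.7,.4,.15):
    p,rv=D(th); r=ctrl.line_to(p,rotation=rv,speed=.1,force_limit=25); s=ctrl.sense(); print(th,r,s["force"].round(1),s["t"])
    if r: break
p,rv=D(-.02,-.004); r=ctrl.line_to(p,rotation=rv,speed=.03,force_limit=35); s=ctrl.sense(); print("final",r,s["force"].round(1),w2i(s["tool_pos"]),w2i(p),s["t"])
p,rv=D(0.0,.06); ctrl.line_to(p,rotation=rv,speed=.15)
def chk():
    a,d=grab_frame("top"); W=w2i(cloud("top",d))
    for lo in(-.1,-.06,0,.06):
        q=W[(W[...,1]>lo)&(W[...,1]<lo+.04)&(abs(W[...,2]-.218)<.008)&(W[...,0]>-.3)&(W[...,0]<-.09)]; print(lo,len(q),np.percentile(q[:,0],[5,50]).round(4) if len(q) else "")
    return a,d
a,d=chk(); np.savez("pics/fin.npz",a=a,d=d); print(ctrl.sense()["t"])
```

```text
1.3 False [ 0.2 -0.8 -0.6] 44.6667
1.0 False [-0.5  0.1  0.5] 45.2333
0.7 False [-0.9  0.1  0.5] 45.775
0.4 False [ 1.  -0.1  0.6] 46.3167
0.15 False [ 0.   0.3 -0.1] 46.7917
final False [-10.6   0.7   7.8] [-0.12195077  0.00154277  0.17242498] [-0.11930451  0.00070787  0.17307192] 47.8167
-0.1 8 [-0.1201 -0.1187]
-0.06 0 
0 60 [-0.211  -0.1199]
0.06 114 [-0.1213 -0.1195]
48.4583
```

Run:
```python
from h import *
W0=cloud("top",np.load("pics/top0.npz")["d"]); ctrl.dwell(.5); a,d=grab_frame("top"); W=cloud("top",d)
for n,c,lo,hi,r in(("dropper",(.592,-.188),.03,.11,.04),("refr",(.58,-.31),.015,.05,.075),("stopper",(.366,-.075),.018,.04,.03)):
    for X in(W0,W):
        q=X[(np.hypot(X[...,0]-c[0],X[...,1]-c[1])<r)&(X[...,2]>lo)&(X[...,2]<hi)]; print(n,len(q),q.mean(0).round(3) if len(q) else "")
df=np.abs(np.load("pics/top0.npz")["a"].astype(int)-a).max(-1)[240:265,345:385]; print("tweezers px changed",(df>60).mean())
I=w2i(W); q=I[(I[...,1]>-.115)&(I[...,1]<-.07)&(I[...,2]>.19)&(I[...,2]<.222)&(I[...,0]>-.2)&(I[...,0]<-.09)]; print("door free edge",len(q),np.median(q[:,0]))
print(ctrl.sense()["t"],ctrl.sense()["force"].round(1)); finish_job()
```

```text
dropper 192 [ 0.588 -0.185  0.063]
dropper 0 
refr 504 [ 0.574 -0.304  0.028]
refr 0 
stopper 147 [ 0.37  -0.073  0.027]
stopper 146 [ 0.37  -0.073  0.027]
tweezers px changed 0.749
door free edge 41 -0.11916646450909885
49.0083 [ 0.6 -0.3  1. ]
the job is handed in; nothing more can be done
```

The job is handed in at about 49 s of the 61 s allowed. The sample vial is on the tray between the other two, the tray is home and the door is shut. It was not clean: the vial fell over once and slipped from the gripper once before I got it there.

**What happened**
- **First tray push:** the real fingertips were about 24–28 mm short of the reported TCP. The first push therefore passed over the tray's front wall and knocked over the vial I had just placed.
- **Recovery:** I gripped the fallen vial by its end and lifted it out. It slipped free on the way and landed upright on the worktop beside the tray.
- **Second try:** I regripped it on the glass and eased the tray partway in as I did so. I then stood the vial behind the front wall, pushed the tray home until it stopped on force, and swung the door shut from its top rail.

**Last checks**
- **Vials:** after the tray went home, all three were standing in the picture and in the depth data. I did not check them again through the glass once the door was shut.
- **Tray:** its front measured 10 mm behind the front plane, against 8 mm nominal, within measuring error.
- **Door:** its face measured about 119–120 mm at both ends, the same after a further half second with the gripper clear. If it were only resting on the rollers, the free edge would be about 14 mm further out.
- **Other things on the worktop:** the stopper had not moved. The arm hid the dropper bottle, refractometer and tweezers in the last picture, so those final checks gave no result. The dropper bottle and refractometer looked undisturbed in mid-job pictures, and no planned move went near the tweezers.

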